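# Lever open the heavy flap of a sample well

## Task

Open the heavy steel flap of the sample well with its lever: with the fingertips push the safety prop all the way across, out from under the lever, then press the long end of the lever down onto its stop so that the short end raises the flap. Do not touch the flap itself, do not lift the lever out of its fork, and leave the beaker, the dish and the forceps where they stand. Finish while still holding the lever fully down, with the flap held open.

Things in the scene. Friction and masses are not known exactly. Their poses are not given: they have to be found in the camera images.
- fulcrum (a point): Centre of the lever's axle seat, 105 mm above the bench, in a dark two-cheek fork on the opener unit: a level grey base plate 420x150x8 mm fixed to the bench, with a white well (104x130 mm, 98 high, front wall 86 mm from the axle) behind. Position and yaw vary. Axes are the unit's: x level from the lever's long end toward the well, y level to the left looking along x, z up.
- stop (a point): Top of the rubber stop on the base plate, 22 mm across, 36 mm above the bench and 150 mm from the axle toward the unit's -x; the lever's long end meets it when fully down.
- lever: Loose steel lever, 0.24 kg, bar 22 mm wide, 12 thick; its 10 mm axle (the origin) lies in the fork. At rest its frame is parallel to the unit's while the bar slopes 15 deg, long end up, nose under the flap's lip. Arms: 75 mm to the nose, 165 to the pad. Pressed, it turns 35 deg, to 20 deg below level on the stop; takes 2 to 10 N, most at first; comes up if let go.
- press_pad (a point): Centre of the top of the round black press pad (44 mm across) on the lever's long end, 165 mm along the bar from the axle and 14 mm above the bar's mid-line. At rest 156 mm from the axle toward the unit's -x and 56 mm above it; fully down 160 mm out and 45 mm below it (60 mm above the bench). Its frame turns with the lever.
- prop (a joint): Travel (m) of the safety prop, an aluminium slide moving along the unit's +y (left): near 0 its post (24x24 mm, top 110 mm above the bench) stands under the lever 60 mm from the axle and blocks it; 0.05 is its end stop, clear of the lever. Takes 2 to 4 N and stays where it is left.
- paddle (a point): Middle of the outer (unit -y) face of the prop's upright push paddle, 72 mm above the bench, 20 mm below its upper edge. Paddle 46 mm wide along x, 12 thick; this face is 121 mm to the right of the post's middle, joined to it by a low bar. Push it toward the unit's +y; at full travel it is still about 48 mm from the lever. Axes as the unit's.
- flap: Thick lead-filled steel flap, 104x130x22 mm, 3 kg, lying on the well, hinged at the well's far side about the unit's y, 146 mm from the origin. Origin: mid-width at the front edge of its lip (60 mm wide, 8 thick), which overhangs the front wall, the lever's nose beneath it; 104 mm above the bench, axes as the unit's, when shut. With the lever on its stop it stands about 0.34 rad open.
- beaker: Clear 58 mm beaker, 70 mm high, to the right of the well; origin at the centre of its underside. Bystander.
- dish: Round aluminium dish, 64 mm across, 21 mm high, to the left of the well; origin at the centre of its underside. Bystander.
- forceps: Steel forceps, 149 mm long, lying to the left of the lever; origin at the centre of the underside. Bystander.

How it is judged (in metres and radians):
On the way, in this order (a step that is already met when the one before it is completed fails the run):
1. the prop is pushed clear of the lever while the flap is still shut (value of joint prop above 0.042 m and angle between flap's own z axis and vertical below 0.08 rad), for 0.2 s.
2. the lever pressed by the fingers has raised the flap (angle between flap's own z axis and vertical above 0.29 rad and contact force between the fingers and lever above 1 N), for 0.2 s.
At the end, for the whole second after the job is handed in: The flap is held still at least 0.29 rad (about 17 degrees) open by the lever, which the fingers press with more than 1 N; the prop has travelled at least 42 of its 50 mm; the lever's axle is within 12 mm of its seat; beaker, dish and forceps are within 30 mm of their starts (all of step 2 and value of joint prop above 0.042 m and distance between lever and fulcrum below 0.012 m and angular speed of flap below 0.15 rad/s and distance of each of beaker, dish, forceps from where it was at the start of the episode below 0.03 m); the arm keeps its last pose, push and grip.
It fails at once if the robot touches the flap (contact force between any of the fingers, the arm and flap above 0.5 N).
It fails at once if the lever is lifted out of its fork (distance between lever and fulcrum above 0.015 m).
It fails at once if a bystander is moved or lifted (distance of any of beaker, dish, forceps from where it was at the start of the episode above 0.03 m).
It also fails if it takes over 42 s, if anything falls off the work surface, if the arm or the gripper's body presses on something with over 40 N, if the wrist force passes 120 N, or if a joint passes its speed limit or range.

## Robot

A 6-joint arm with a two-finger parallel gripper is mounted at the origin on a cart in front of the work surface, level with it; the furniture and walls round the work are solid. World frame = base frame: x ahead of the robot, y to its left, z up, the work surface at z = 0. Lengths are in m, angles in degrees, forces in N, time in s.
With the tool pointing down it reaches from about 0.25 to 0.725 m from the base axis. Payload 9.7 kg.
Tool frame: the origin (TCP) lies on the centre line of the jaws, within the pads' length; the fingertips stand 14 mm ahead of it and the grasp point (between the pads) lies 5 mm behind it; z points along the fingers, y is the line along which they close (so a half turn about z gives the same grasp; the last joint's range is limited). The gripper opens to 85 mm and grips with 20 to 120 N. Pads are 22 mm wide; open, the fingers measure 114 mm over their backs; the gripper's body (76 mm by 85 mm) begins 54 mm behind the grasp point. The pads swing forward as they close: fully open they stand 13 mm farther back than shut.
Start: joints at [-74.313, 4.979, 10.078, 95.1, 0, 90], TCP at [0.149, -0.53, 0.245] pointing down, gripper open.
Joint ranges: [-179.16, 179.16], [-48.56, 103.87], [-65.8, 70.77], [-126.05, 130.52], [-82.76, 87.17], [-180, 180]. Speed limits (degrees/s): [127.2, 127.2, 147.25, 180, 180, 180].

## Interface

Orientations are given as [roll, pitch, yaw] about the fixed x, y, z axes, in that order (R = Rz(yaw) Ry(pitch) Rx(roll)).
In Python, from workcell import bot, camera, get_calibration, ticket gives the robot as it stands. The module is installed in compiled form; this text tells all that it offers.
- The arm moves only by the tool send_rows, never from a script. Its arguments are lists of equal length, an entry for each row: "linear": the shift along the tool's x, y, z in m, a list of three; "twist": the turn, a rotation vector about the tool's x, y, z in units of 10 degrees (1.0 is 10 degrees), a list of three; "gripper": the opening in per cent of the stroke, from 0 (shut) to 100 (fully open). In form: {"linear": [[x, y, z], ...], "twist": [[wx, wy, wz], ...], "gripper": [gripper, ...]}. A call has 1 to 8 rows; each row shifts and turns the commanded pose from where the row before left it, along the tool's axes as they then stand; what a row does not reach is not made up. A row lasts 1/8 s, in which the tool goes at most 62.5 mm and 10.7 degrees, less where a joint would pass 70% of its speed; a pose out of reach is approached as far as the arm can. A call with a gripper value outside its range is refused whole. The fingers move at their own pace and stop on an object; "grip_force" is the grip in N (left out, the last holds). Time passes only in rows, so rows that do not move let the fingers close. It gives the time, the measured TCP pose, the force, the opening and the grip force at its end, in the units of the state.
- bot.get_obs(): the state, without advancing time (a new reading comes with each control period).
- camera(name): name is "scene" or "side" or "wrist"; returns the picture (420x560x3 uint8, red, green, blue); there is no depth.
- get_calibration(name): a dict with "fx", "fy", "cx", "cy" (pixels), "origin" and "orientation" of the camera in the world; the wrist camera has in their place "hand_eye" (4x4, takes a point from camera to tool coordinates, whose origin is the TCP and whose axes are the flange's). Camera axes: x right, y down, z forward; pixel columns grow to the right and rows downward; lengths in m; the calibration is good to about 2 mm. A picture is of the moment at which its call begins: read the wrist's pose just before it. get_calibration takes no time and is no camera call.
- ticket.job_done(): hands the job in; it is judged then, once.
The state is a dict: "time": time; "q": joint angles; "qd": joint speeds; "joint_efforts": joint torques, N m; "ee_pos": TCP position; "tcp_rot": TCP orientation; "wrist_force": force on the tool from outside, world axes, zero at the start; "torque": the same for the moment, N m; "opening": finger opening in m; "grasp_force": force on a finger pad.
Only numpy, scipy, OpenCV 4.12 (cv2) and the standard library are available. Lean on these libraries where they do the work, as an engineer would, in place of code of your own. Each camera call takes 0.05 s, during which the arm holds its last target. There are 200 camera calls.

## Working session

There is one attempt and no reset: what is moved stays moved. The work goes in short steps, Python scripts to look and compute and a tool call to move; the robot and the scene stay as the last step left them, time stands still between calls to the robot, and variables do not carry over. Pictures are saved under pics/ and viewed, at most 10 in all, crops included, and the job is handed in when it is done.

Besides the shell and the picture viewer there is one more tool, called after "Request:" as name(argument=value, ...) on one line, values as JSON. send_rows: Moves the arm, as the interface text tells. Its arguments: {"type":"object","properties":{"linear":{"type":"array"},"twist":{"type":"array"},"gripper":{"type":"array"},"grip_force":{"type":"number"}},"required":["linear","twist","gripper"]}

```bash
mkdir -p pics; python3 - <<'E'
from workcell import bot,camera,get_calibration
import cv2
for n in("scene","side"):
    cv2.imwrite(f"pics/{n}0.png",cv2.cvtColor(camera(n),cv2.COLOR_RGB2BGR)); print(n,get_calibration(n))
print(get_calibration("wrist")); o=bot.get_obs(); print(o)
E
```

```text
scene {'fx': 430.24383224146914, 'fy': 430.24383224146914, 'cx': 273.4440854063261, 'cy': 212.25555319444575, 'origin': array([-0.02294959,  0.59325777,  0.67525392]), 'orientation': array([-129.94116894,    1.03421105, -121.01425607])}
side {'fx': 386.3037357559241, 'fy': 386.3037357559241, 'cx': 279.91753642772, 'cy': 209.75367734321836, 'origin': array([0.17054098, 0.96452982, 0.44977264]), 'orientation': array([-114.07615567,    1.43113058, -149.80062151])}
{'fx': 340.91844022131477, 'fy': 340.91844022131477, 'cx': 280.2663770294496, 'cy': 210.70031354811613, 'hand_eye': array([[ 2.76718276e-04, -9.46478627e-01, -3.22766373e-01,
         8.49710753e-02],
       [ 9.99999878e-01,  3.93930449e-04, -2.97826902e-04,
        -4.81698233e-05],
       [ 4.09034299e-04, -3.22766251e-01,  9.46478621e-01,
        -1.28290700e-01],
       [ 0.00000000e+00,  0.00000000e+00,  0.00000000e+00,
         1.00000000e+00]])}
{'time': 0.1, 'q': array([-7.43141402e+01,  5.00713055e+00,  1.00383654e+01,  9.50978794e+01,
       -2.21053374e-04,  9.00000344e+01]), 'qd': array([-0.01935684, -0.16614782,  0.05061656, -0.01160464, -0.06233333,
        0.08630001]), 'joint_efforts': array([-4.73648088e-04, -5.21561730e+01,  4.65654016e+01,  1.60199666e-02,
        1.03476216e-05, -8.34380671e-06]), 'ee_pos': array([ 0.14864944, -0.52934253,  0.24465616]), 'tcp_rot': array([-1.79933355e+02,  2.21093215e-04,  1.56858257e+01]), 'wrist_force': array([ 0.19030523,  0.56951574, -0.63101726]), 'torque': array([ 0.01587889, -0.02513431, -0.03486069]), 'grasp_force': 0.0, 'opening': 0.0851559766101759}
```

View pics/scene0.png

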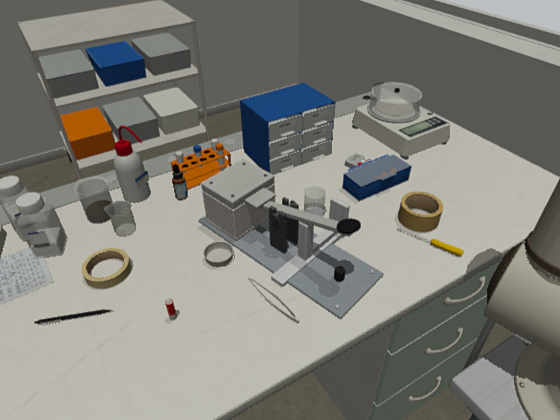

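View pics/side0.png

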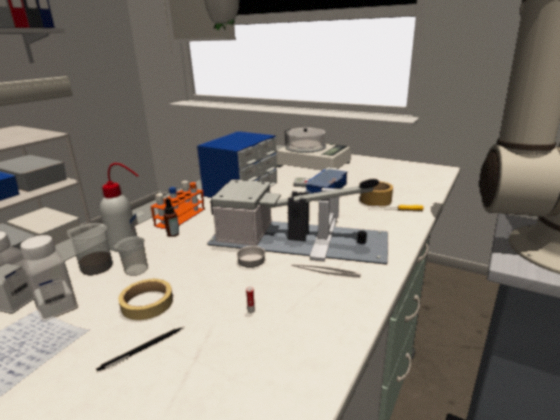

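The scene view shows the opener at mid-frame: pad about (348,226), stop top about (340,268) and paddle about (340,208). In the side view the pad is at about (370,184) and the stop at about (361,234). I'll enlarge both.

```bash
python3 - <<'E'
import cv2,numpy as np
a=cv2.imread("pics/scene0.png")[150:320,190:390]; b=cv2.imread("pics/side0.png")[165:265,205:405]
a=cv2.resize(a,None,fx=4,fy=4,interpolation=cv2.INTER_CUBIC)[:600];b=cv2.resize(b,None,fx=4,fy=4,interpolation=cv2.INTER_CUBIC)
cv2.imwrite("pics/a.png",a);cv2.imwrite("pics/b.png",b)
E
```

```text
(no output)
```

View pics/a.png

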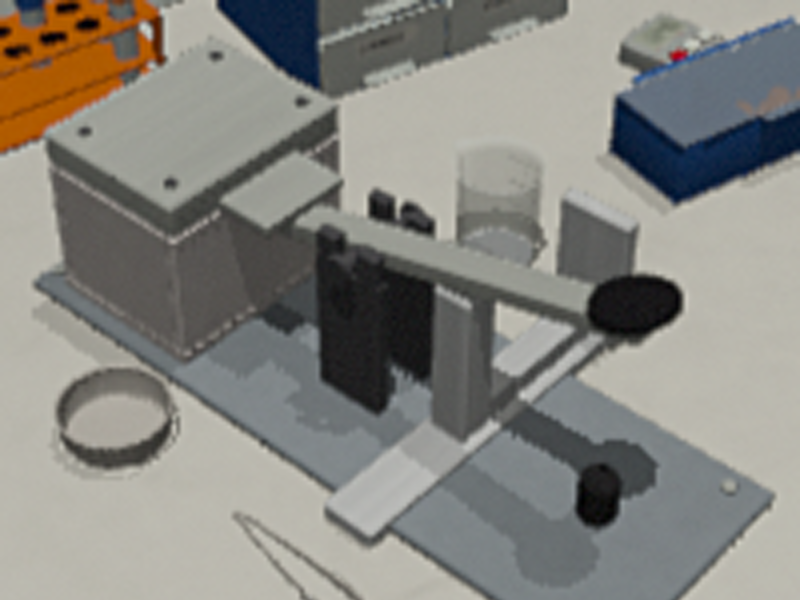

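View pics/b.png

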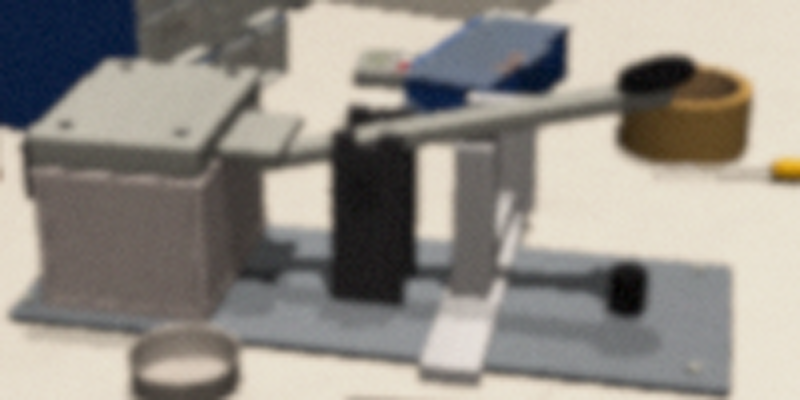

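```bash
cat > h.py <<'E'
import numpy as np
from workcell import get_calibration
from scipy.spatial.transform import Rotation as R
from scipy.optimize import least_squares
C={n:get_calibration(n) for n in("scene","side")}
def proj(n,P):
    c=C[n];p=R.from_euler('xyz',c['orientation'],degrees=True).inv().apply(np.atleast_2d(P)-c['origin'])
    return np.c_[c['fx']*p[:,0]/p[:,2]+c['cx'],c['fy']*p[:,1]/p[:,2]+c['cy']]
E
python3 - <<'E'
from h import *
A=lambda u,v:(190+u/4,150+v/4)
B=lambda u,v:(205+u/4,165+v/4)
for k,a,b in[("pad",A(635,303),B(656,74)),("stop",A(599,472),B(628,268)),("well",A(187,356),B(212,317)),("platecorner",A(773,497),B(730,268)),("lipL",A(262,230),B(282,160)),("posttopL-",A(435,292),B(455,145)),("padtopnear",A(637,225),B(535,125))]:
    r=least_squares(lambda P:np.r_[proj("scene",P)[0]-a,proj("side",P)[0]-b],[.4,0,.1]);print(k,r.x.round(4),r.fun.round(1))
obs=[((-.156,0,.161),A(635,303),B(656,74)),((-.15,0,.036),A(599,472),B(628,268)),((.086,.065,.008),A(187,356),B(212,317))]
def W(u,P):
    c,s=np.cos(u[2]),np.sin(u[2]);return np.array([u[0]+c*P[0]-s*P[1],u[1]+s*P[0]+c*P[1],P[2]])
f=lambda u:np.concatenate([np.r_[proj("scene",W(u,P))[0]-a,proj("side",W(u,P))[0]-b] for P,a,b in obs])
for y0 in(0,1.5,3,-1.5):
    r=least_squares(f,[.5,0,y0]);print(r.x[:2],np.degrees(r.x[2]),r.cost,r.fun.round(1))
    
E
```

```text
pad [0.4086 0.1856 0.1545] [ 0.2  0.4 -0.4 -0.4]
stop [0.4169 0.1871 0.0349] [ 0.3  0.8 -0.7 -0.7]
well [0.6231 0.3135 0.012 ] [ 0.4  0.9 -0.7 -0.8]
platecorner [0.3783 0.1019 0.004 ] [ 0.1  0.3 -0.3 -0.3]
lipL [0.5964 0.2751 0.1033] [ 0.7  1.4 -1.1 -1.3]
posttopL- [0.5074 0.2276 0.1083] [-0.  -0.1  0.   0.1]
padtopnear [0.5233 0.0802 0.0701] [ 1.   2.1 -1.9 -2.1]
[0.55878668 0.2268128 ] 13.98489422032275 8.587279162027004 [-0.6 -1.2 -0.2 -2.7  0.1  2.2  0.4 -0.1  1.   0.8 -1.2 -0.1]
[0.55878668 0.2268128 ] 13.984894233490243 8.587279162027189 [-0.6 -1.2 -0.2 -2.7  0.1  2.2  0.4 -0.1  1.   0.8 -1.2 -0.1]
[0.55878668 0.2268128 ] 13.984894116955859 8.587279162027073 [-0.6 -1.2 -0.2 -2.7  0.1  2.2  0.4 -0.1  1.   0.8 -1.2 -0.1]
[0.55878668 0.2268128 ] 13.984894107858576 8.587279162027116 [-0.6 -1.2 -0.2 -2.7  0.1  2.2  0.4 -0.1  1.   0.8 -1.2 -0.1]
```

Fitted unit pose: axle at about (0.559, 0.227), yaw 14°. The paddle should be near (0.530, 0.095). Moving to hover beside it with the gripper shut.

Request:
send_rows(linear=[[0.038,-0.0325,0],[0.038,-0.0325,0],[0.038,-0.0325,0],[0.038,-0.0325,0],[0.038,-0.0325,0],[0.038,-0.0325,0],[0.038,-0.0325,0]], twist=[[0,0,0],[0,0,0],[0,0,0],[0,0,0],[0,0,0],[0,0,0],[0,0,0]], gripper=[0,0,0,0,0,0,0], grip_force=60)

```text
time: 0.98
ee_pos: [0.3438, -0.2371, 0.2451]
tcp_rot: [-180.0, 0.0, 15.7]
wrist_force: [1.2, 0.7, 0.5]
opening: -0.0001
grasp_force: 0.0
```

Request:
send_rows(linear=[[0.038,-0.0325,0],[0.038,-0.0325,0],[0.038,-0.0325,0],[0.038,-0.0325,0],[0.038,-0.0325,0],[0.038,-0.0325,0],[0.035,-0.03,0],[0,0,0]], twist=[[0,0,0],[0,0,0],[0,0,0],[0,0,0],[0,0,0],[0,0,0.17],[0,0,0],[0,0,0]], gripper=[0,0,0,0,0,0,0,0])

```text
time: 1.98
ee_pos: [0.5376, 0.0506, 0.2438]
tcp_rot: [-180.0, 0.1, 14.2]
wrist_force: [-0.7, -0.1, -0.4]
opening: -0.0
grasp_force: 0.0
```

```bash
python3 - <<'E'
from h import *
from workcell import bot,camera
import cv2
o=bot.get_obs();print(o['time'],o['ee_pos'],o['tcp_rot'],o['wrist_force'],o['opening'],o['q'])
im=cv2.cvtColor(camera("wrist"),cv2.COLOR_RGB2BGR)
H=get_calibration("wrist");T=H['hand_eye'];Rt=R.from_euler('xyz',o['tcp_rot'],degrees=True)
def W(P,u=(.5588,.2268,13.985)):
    return R.from_euler('z',u[2],degrees=True).apply(P)+[u[0],u[1],0]
for P in [(-.06,-.121,.092),(-.037,-.121,.092),(-.083,-.121,.092),(-.156,0,.161),(-.15,0,.036),(0,0,.105)]:
    p=T[:3,:3].T@(Rt.inv().apply(W(P)-o['ee_pos'])-T[:3,3]); q=(int(H['fx']*p[0]/p[2]+H['cx']),int(H['fy']*p[1]/p[2]+H['cy']));print(P,q)
    cv2.circle(im,q,3,(0,0,255),1)
cv2.imwrite("pics/w1.png",im)
E
```

```text
1.975 [0.53761668 0.05062597 0.2438468 ] [-1.79967648e+02  1.12909859e-01  1.41674325e+01] [-0.74855183 -0.14664768 -0.38472586] -4.994957124124757e-05 [5.37215102e+00 3.67971525e+00 8.53841939e+00 9.49752331e+01
 1.47073266e-02 1.71204735e+02]
(-0.06, -0.121, 0.092) (228, 195)
(-0.037, -0.121, 0.092) (226, 168)
(-0.083, -0.121, 0.092) (229, 220)
(-0.156, 0, 0.161) (60, 342)
(-0.15, 0, 0.036) (128, 259)
(0, 0, 0.105) (63, 123)
```

View pics/w1.png

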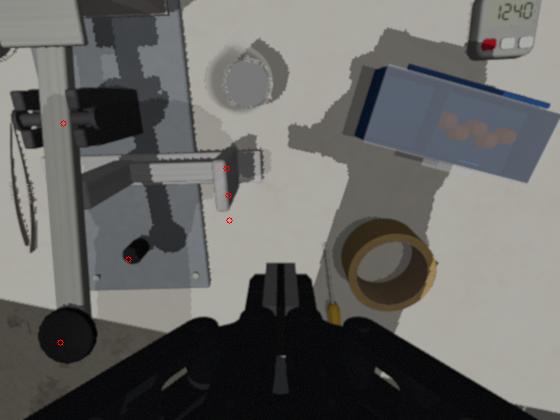

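The wrist view agrees within about 7 mm: paddle outer edge at about (228,187), pad at (67,334), and the beaker clear at (247,82). Descending, then pushing.

Request:
send_rows(linear=[[0.007,0,0.045],[0,0,0.045],[0,0,0.045],[0,0,0.043],[0,0,0],[0,-0.01,0],[0,-0.01,0],[0,-0.01,0]], twist=[[0,0,0],[0,0,0],[0,0,0],[0,0,0],[0,0,0],[0,0,0],[0,0,0],[0,0,0]], gripper=[0,0,0,0,0,0,0,0])

```text
time: 3.02
ee_pos: [0.5368, 0.0802, 0.0688]
tcp_rot: [180.0, -0.1, 14.0]
wrist_force: [-0.2, 0.1, 0.3]
opening: -0.0001
grasp_force: 0.0
```

Request:
send_rows(linear=[[0,-0.008,0],[0,-0.008,0],[0,-0.008,0]], twist=[[0,0,0],[0,0,0],[0,0,0]], gripper=[0,0,0])

```text
time: 3.4
ee_pos: [0.5305, 0.1029, 0.0683]
tcp_rot: [180.0, -0.0, 14.0]
wrist_force: [-2.8, -3.2, 7.7]
opening: -0.0002
grasp_force: 3.9
```

Request:
send_rows(linear=[[0,-0.008,0],[0,-0.008,0],[0,-0.005,0]], twist=[[0,0,0],[0,0,0],[0,0,0]], gripper=[0,0,0])

```text
time: 3.78
ee_pos: [0.5249, 0.1232, 0.0682]
tcp_rot: [180.0, 0.0, 14.0]
wrist_force: [-6.1, -4.4, 9.2]
opening: -0.0002
grasp_force: 4.5
```

```bash
python3 - <<'E'
from workcell import camera
import cv2
a=camera("scene")[:,:,::-1][130:310,200:400]; b=camera("wrist")[:,:,::-1][0:360,0:400]
cv2.imwrite("pics/c.png",cv2.hconcat([cv2.resize(a,(400,360),interpolation=cv2.INTER_CUBIC),b]))
E
```

```text
(no output)
```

View pics/c.png

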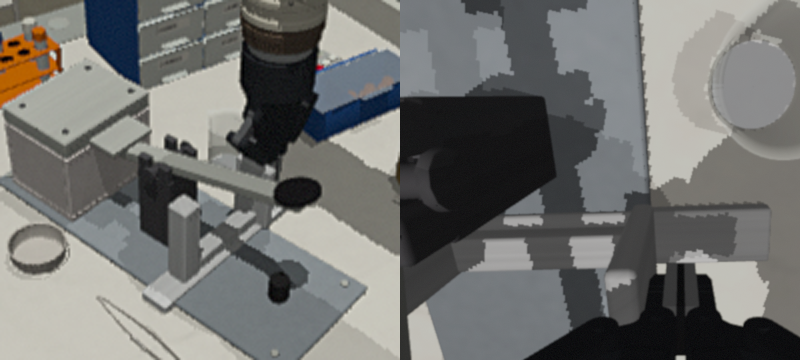

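The prop has moved most of the way, with the post now left of the lever. Continuing until the end stop shows in the force.

Request:
send_rows(linear=[[0,-0.004,0],[0,-0.004,0],[0,-0.002,0]], twist=[[0,0,0],[0,0,0],[0,0,0]], gripper=[0,0,0])

```text
time: 4.25
ee_pos: [0.5233, 0.1302, 0.0682]
tcp_rot: [179.9, 0.0, 14.1]
wrist_force: [-1.6, -14.7, 8.0]
opening: -0.0
grasp_force: 6.8
```

Request:
send_rows(linear=[[0,-0.003,0],[0,-0.003,0]], twist=[[0,0,0],[0,0,0]], gripper=[0,0])

```text
time: 4.5
ee_pos: [0.5232, 0.1308, 0.0684]
tcp_rot: [179.7, -0.0, 14.2]
wrist_force: [2.1, -30.8, 9.1]
opening: -0.0001
grasp_force: 22.1
```

End stop reached: position stalled at 31 N. Backing off, then rising.

Request:
send_rows(linear=[[0,0.015,0],[0,0.015,0],[0,0,0.0],[0,0,-0.05],[0,0,-0.06],[-0.045,0,-0.03],[-0.045,0,0],[0,0,0]], twist=[[0,0,0],[0,0,0],[0,0,0],[0,0,0],[0,0,0],[0,0,0],[0,0,0],[0,0,0]], gripper=[0,0,0,0,0,0,0,0])

```text
time: 5.5
ee_pos: [0.4413, 0.0823, 0.2082]
tcp_rot: [-179.8, -0.1, 14.4]
wrist_force: [0.0, -0.4, 0.2]
opening: 0.0003
grasp_force: 0.0
```

```bash
python3 - <<'E'
from h import *
from workcell import bot,camera
import cv2
o=bot.get_obs();print(o['time'],o['ee_pos'],o['tcp_rot'],o['wrist_force'])
t=R.from_euler('xyz',o['tcp_rot'],degrees=True)
print(t.inv().apply(np.array([.411,.187,.185])-o['ee_pos']))
b=camera("side")[:,:,::-1][125:275,195:405];a=camera("scene")[:,:,::-1][150:300,190:400]
cv2.imwrite("pics/d.png",cv2.resize(cv2.vconcat([a,b]),None,fx=2,fy=2,interpolation=cv2.INTER_CUBIC))
E
```

```text
5.5 [0.44125191 0.08227644 0.20818734] [-1.79800655e+02 -8.57845846e-02  1.43626256e+01] [ 0.02135691 -0.37704494  0.225095  ]
[-0.00336359 -0.10887335  0.02356127]
```

View pics/d.png

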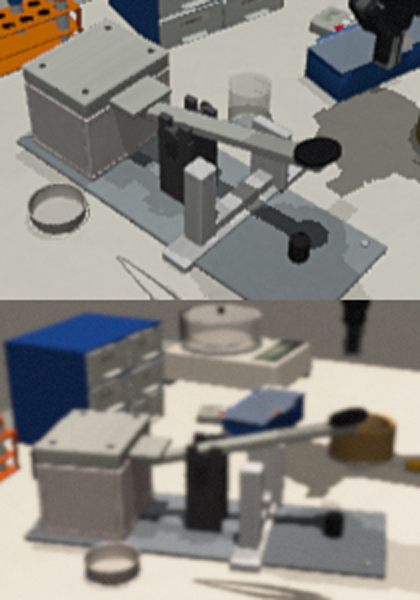

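The post stands clear to the left and the flap is still shut. Moving over the pad (centre about (318,150) in the upper crop), then pressing.

Request:
send_rows(linear=[[-0.003,-0.037,0.004],[0,-0.036,0.004],[0,-0.036,0.005],[0,0,0],[0,0,0.01],[0,0,0.008],[0,0,0.006]], twist=[[0,0,0],[0,0,0],[0,0,0],[0,0,0],[0,0,0],[0,0,0],[0,0,0]], gripper=[0,0,0,0,0,0,0])

```text
time: 6.48
ee_pos: [0.4243, 0.1444, 0.1705]
tcp_rot: [-177.9, 0.1, 17.5]
wrist_force: [0.3, -0.7, 0.2]
opening: 0.0001
grasp_force: 0.0
```

```bash
python3 - <<'E'
from workcell import bot,camera
import cv2
o=bot.get_obs();print(o['time'],o['ee_pos'],o['tcp_rot'],o['wrist_force'])
b=camera("side")[:,:,::-1][125:275,195:405];a=camera("scene")[:,:,::-1][150:300,190:400]
cv2.imwrite("pics/e.png",cv2.resize(cv2.vconcat([a,b]),None,fx=2,fy=2,interpolation=cv2.INTER_CUBIC))
E
```

```text
6.475 [0.4242531  0.14438117 0.17050743] [-1.77906885e+02  5.55993521e-02  1.75367362e+01] [ 0.3009779  -0.66052485  0.24047302]
```

View pics/e.png

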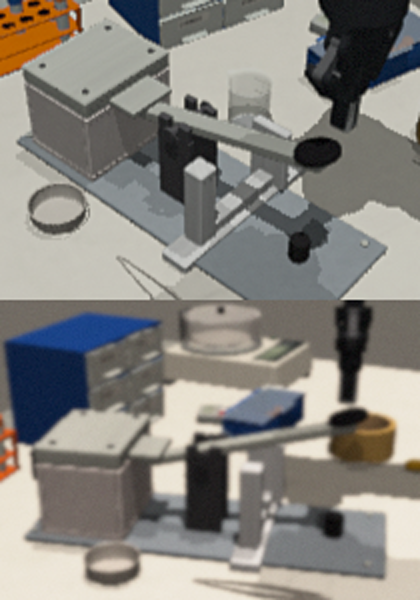

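The last joint hit its limit (yaw can't go below q1), so the tool stopped 43 mm short of the pad. Raising and turning the tool a quarter turn.

Request:
send_rows(linear=[[0,0,-0.03],[0,0,0],[0,0,0],[0,0,0],[0,0,0],[0,0,0],[0,0,0],[0,0,0]], twist=[[0,0,0],[0,0,-1],[0,0,-1],[0,0,-1],[0,0,-1],[0,0,-1],[0,0,-1],[0,0,-1]], gripper=[0,0,0,0,0,0,0,0])

```text
time: 7.58
ee_pos: [0.4248, 0.1436, 0.2015]
tcp_rot: [-179.3, -2.0, 87.9]
wrist_force: [-0.3, -0.8, 0.5]
opening: 0.0001
grasp_force: 0.0
```

Request:
send_rows(linear=[[0,0,0],[0,0,0],[0,0,0]], twist=[[0,0,-1],[0,0,-0.7],[0,0,0]], gripper=[0,0,0])

```text
time: 7.95
ee_pos: [0.4248, 0.1436, 0.2015]
tcp_rot: [-179.9, -2.1, 104.5]
wrist_force: [-0.7, -0.4, 0.7]
opening: 0.0001
grasp_force: 0.0
```

```bash
python3 - <<'E'
from h import *
from workcell import bot
o=bot.get_obs();print(o['time'],o['ee_pos'],o['tcp_rot'],o['q'])
t=R.from_euler('xyz',o['tcp_rot'],degrees=True)
print(t.inv().apply(np.array([.411,.187,.185])-o['ee_pos']), t.inv().as_rotvec(degrees=True),(t.inv()*R.from_euler('xyz',[180,0,104],degrees=True)).as_rotvec(degrees=True)/10)
E
```

```text
7.95 [0.42479187 0.14364221 0.20150967] [-179.89035835   -2.0921332   104.51667622] [17.41690565 -9.58972605 -8.89375481 90.69964302  2.09499971 92.89816031]
[ 0.04479769 -0.00244867  0.0181619 ] [109.11628461 140.97309707   1.85755396] [-0.01190618 -0.20916241  0.05186204]
```

Request:
send_rows(linear=[[0.023,-0.001,0.0],[0.022,-0.001,0.0],[0,0,0.01],[0,0,0]], twist=[[0,-0.2,0],[0,0,0],[0,0,0],[0,0,0]], gripper=[0,0,0,0])

```text
time: 8.45
ee_pos: [0.4112, 0.1863, 0.1912]
tcp_rot: [-179.8, -0.1, 104.5]
wrist_force: [-0.3, 0.3, 0.5]
opening: 0.0003
grasp_force: 0.0
```

```bash
python3 - <<'E'
from workcell import bot,camera
import cv2
o=bot.get_obs();print(o['time'],o['ee_pos'],o['tcp_rot'],o['wrist_force'])
b=camera("side")[:,:,::-1][125:275,195:405];a=camera("scene")[:,:,::-1][150:300,190:400]
cv2.imwrite("pics/f.png",cv2.resize(cv2.vconcat([a,b]),None,fx=2,fy=2,interpolation=cv2.INTER_CUBIC))
E
```

```text
8.45 [0.41116341 0.18626092 0.19118431] [-1.79789746e+02 -6.85464853e-02  1.04509995e+02] [-0.32894467  0.2744492   0.53241896]
```

View pics/f.png

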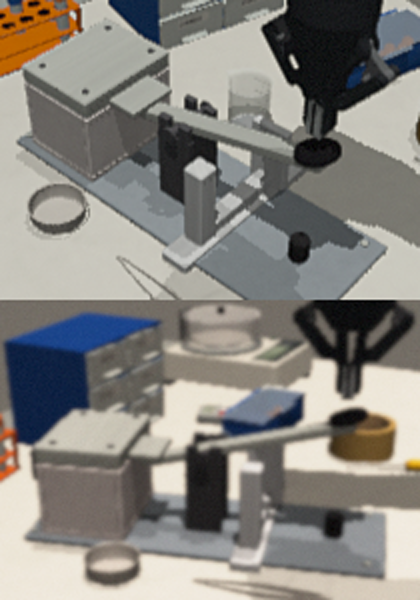

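Fingertips are just above the pad's centre in both views. Pressing down along the arc.

Request:
send_rows(linear=[[0,0,0.01],[0,0,0.008],[0,-0.002,0.008],[0,-0.002,0.008],[0,0,0]], twist=[[0,0,0],[0,0,0],[0,0,0],[0,0,0],[0,0,0]], gripper=[0,0,0,0,0])

```text
time: 9.18
ee_pos: [0.4071, 0.1855, 0.1579]
tcp_rot: [-179.8, -0.1, 104.6]
wrist_force: [-2.4, -0.3, 6.1]
opening: -0.0004
grasp_force: 2.8
```

Request:
send_rows(linear=[[0,-0.002,0.009],[0,-0.002,0.009],[0,0,0.009],[0,0,0.009],[0,0,0]], twist=[[0,0,0],[0,0,0],[0,0,0],[0,0,0],[0,0,0]], gripper=[0,0,0,0,0])

```text
time: 9.8
ee_pos: [0.4032, 0.1846, 0.1219]
tcp_rot: [-179.8, -0.1, 104.6]
wrist_force: [-3.3, -1.1, 4.5]
opening: -0.0002
grasp_force: 2.5
```

Request:
send_rows(linear=[[0,0,0.009],[0,0.001,0.009],[0,0.002,0.008],[0,0.002,0.008],[0,0,0.006]], twist=[[0,0,0],[0,0,0],[0,0,0],[0,0,0],[0,0,0]], gripper=[0,0,0,0,0])

```text
time: 10.42
ee_pos: [0.4087, 0.1862, 0.082]
tcp_rot: [-179.9, -0.1, 104.6]
wrist_force: [1.7, 0.2, 4.6]
opening: -0.0
grasp_force: 2.1
```

Request:
send_rows(linear=[[0,0,0.004],[0,0,0.003],[0,0,0]], twist=[[0,0,0],[0,0,0],[0,0,0]], gripper=[0,0,0])

```text
time: 10.8
ee_pos: [0.4083, 0.1861, 0.0752]
tcp_rot: [-179.9, -0.1, 104.6]
wrist_force: [0.4, -0.2, 3.5]
opening: -0.0002
grasp_force: 1.8
```

Request:
send_rows(linear=[[0,0,0.003],[0,0,0.002],[0,0,0]], twist=[[0,0,0],[0,0,0],[0,0,0]], gripper=[0,0,0])

```text
time: 11.18
ee_pos: [0.4089, 0.1864, 0.0728]
tcp_rot: [180.0, -0.1, 104.6]
wrist_force: [-6.2, -2.8, 25.4]
opening: -0.0001
grasp_force: 13.3
```

Request:
send_rows(linear=[[0,0,0.002],[0,0,0.002],[0,0,0]], twist=[[0,0,0],[0,0,0],[0,0,0]], gripper=[0,0,0])

```text
time: 11.55
ee_pos: [0.4093, 0.1866, 0.072]
tcp_rot: [179.8, -0.1, 104.6]
wrist_force: [-17.1, -8.0, 54.1]
opening: -0.0001
grasp_force: 28.3
```

On the stop, at 54 N. That's more than needed, so I'll ease off slightly and check.

Request:
send_rows(linear=[[0,0,-0.003],[0,0,0],[0,0,0],[0,0,0]], twist=[[0,0,0],[0,0,0],[0,0,0],[0,0,0]], gripper=[0,0,0,0])

```text
time: 12.05
ee_pos: [0.409, 0.1864, 0.0726]
tcp_rot: [179.9, -0.1, 104.6]
wrist_force: [-8.2, -5.1, 32.4]
opening: -0.0001
grasp_force: 16.9
```

```bash
python3 - <<'E'
from workcell import bot,camera
import cv2
b=camera("side")[:,:,::-1][125:275,195:405];a=camera("scene")[:,:,::-1][150:300,190:400]
o=bot.get_obs();print(o['time'],o['ee_pos'],o['wrist_force'])
cv2.imwrite("pics/g.png",cv2.resize(cv2.vconcat([a,b]),None,fx=2,fy=2,interpolation=cv2.INTER_CUBIC))
E
```

```text
12.15 [0.40897115 0.18642312 0.07259337] [-8.42417263 -3.59456437 32.34389825]
```

View pics/g.png

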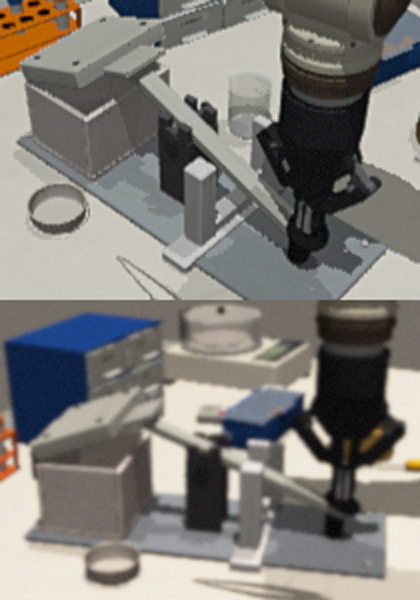

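The flap stands open, the lever is on its stop, and the prop and bystanders are where they should be. Handing in.

```bash
python3 -c "
from workcell import ticket
print(ticket.job_done())"
```

```text
the job is handed in; nothing more can be done
None
```

I handed the job in at about 12 s, with the prop pushed to its end stop and the fingers holding the lever on its stop at about 32 N, so the flap stands open; no verdict was returned.

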